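# Hang the pail under the pantry shelf

## Robot

A 6-joint arm with a two-finger parallel gripper is mounted at the origin on the work surface. World frame = base frame: x ahead of the robot, y to its left, z up, the work surface at z = 0. Lengths are in mm, angles in rad, forces in N, time in s.
With the tool pointing down it reaches from about 275 to 850 mm from the base axis. Payload 5.2 kg.
Tool frame: the origin (TCP) lies midway between the tips of the shut fingers; the grasp point (between the pads) lies 19 mm behind it (robot.hold_point_z is the distance from the TCP to the grasp point, in mm); z points along the fingers, y is the line along which they close (so a half turn about z gives the same grasp; the last joint's range is limited). The gripper opens to 85 mm and grips with 20 to 120 N. Pads are 22 mm wide; open, the fingers measure 114 mm over their backs; the gripper's body (76 mm by 85 mm) begins 54 mm behind the grasp point. The pads swing forward as they close: fully open they stand 13 mm farther back than shut.
Start: joints at [0.95, 0.259, 1.535, -0, 1.348, -0.203], TCP at [223.142, 502.705, 231.31] pointing down, gripper open.
Joint ranges: [-3.14, 3.14], [-0.91, 2.08], [0.19, 2.58], [-1.22, 4.36], [0.22, 2.71], [-3.12, 3.12]. Speed limits (rad/s): [2.57, 2.57, 3.14, 3.14, 3.14, 3.14].

## Interface

Orientations are given as a rotation vector (axis times angle).
In Python, from plant import robot gives the robot as it stands.
- The arm moves only by the tool servo_tool, never from a script. Its argument "series" is a list of rows, each an object with "fingers": the closure, from 0 (fully open) to 1 (shut); "slide": the shift along the tool's x, y, z in cm, a list of three; "delta_rot": the turn, a rotation vector about the tool's x, y, z in degrees, a list of three. In form: [{"fingers": fingers, "slide": [x, y, z], "delta_rot": [rx, ry, rz]}, ...]. A call has 1 to 20 rows; each row shifts and turns the commanded pose from where the row before left it, along the tool's axes as they then stand; what a row does not reach is not made up. A row lasts 1/10 s, in which the tool goes at most 50 mm and 8.59 degrees, less where a joint would pass 70% of its speed; a pose out of reach is approached as far as the arm can. A call with a gripper value outside its range is refused whole. The fingers move at their own pace and stop on an object; "newtons" is the grip in N (left out, the last holds). Time passes only in rows, so rows that do not move let the fingers close. It gives the time, the measured TCP pose, the force, the opening and the grip force at its end, in the units of the state.
- robot.observe(): the state, without advancing time (a new reading comes with each control period).
- robot.get_image(name): name is "scene" or "top" or "wrist"; returns a dict with "color" (384x512x3 uint8, blue, green, red), "depth" (384x512 float32, mm along the optical axis (not along the pixel's ray), 0 where there is no reading), "K" (3x3 intrinsics, pixels), "R" (3x3) and "t" (3): a world point X has camera coordinates R X + t. Camera axes: x right, y down, z forward; pixel columns grow to the right and rows downward; lengths in mm; the calibration is good to about 2 mm. A picture is of the moment at which its call begins.
- robot.job_done(): hands the job in; it is judged then, once.
The state is a dict: "t": time; "qpos": joint angles; "qd": joint speeds; "joint_efforts": joint torques, N m; "eef_pos": TCP position; "ee_rot": TCP orientation; "wrist_force": force on the tool from outside, world axes, zero at the start; "wrist_torque": the same for the moment, N m; "grip_width": opening from 0.0 (shut) to 1.0 (fully open); "gripper_force": force on a finger pad.
Only numpy, scipy, OpenCV 4.12 (cv2) and the standard library are available. Lean on these libraries where they do the work, as an engineer would, in place of code of your own. Each camera call takes 0.05 s, during which the arm holds its last target. There are 200 camera calls.

## Task

Hang the empty metal pail by its handle on the double hook under the rack's slatted shelf, so that the handle bar lies across both prongs and the pail hangs level and still. Feel for the hook as you lower the pail and let it take the weight gently before you let go; do not drop or force it, and do not knock the rack. Leave the bowl, the jar and the wooden box standing where they are.

Things in the scene. Friction and masses are not known exactly. Their poses are not given: they have to be found in the camera images.
- pail: Small aluminium pail, 90 mm across the rim, 72 mm at the foot, 80 mm tall, about 0.3 kg. A tall, stiff, not folding, 9 mm wire handle stands over it in its y-z plane: a straight level bar along y, 92 mm long, centre line 170 mm above the underside, then shoulders bent down to the rim at y = +-46 to 56 mm. Origin: centre of the underside; z up.
- pail_handle (a point): Middle of the pail's straight handle bar, on its centre line; axes as the pail's (the bar runs along y).
- rack: Fixed cream wooden rack, 370 mm wide (y), open behind, with a slatted shelf on top and a board with a double hook under it. Origin: on the table below the middle of the board's front face; its front looks along its -x, z up. Uprights at y = +-165, x = 16 to 41 mm, feet below them x = -90 to 60. Board: 300 mm wide, 50 tall, its lower edge level with the hook's seats.
- rack_shelf (a point): Middle of the shelf's front lower edge, 60 mm before the board's face and 400 mm above the table (end brackets at y = +-165 mm hang 18 mm lower); axes as the rack's. The shelf reaches back 107 mm from here. It leaves no room for an upright gripper at the hook; one leaning back by 35 to 45 degrees fits.
- rack_hook (a point): Nominal middle between the hook's two seats, 75 mm before the board, fixed 235 mm above the table; axes as the rack's. The board is clamped higher or lower, NOT measured: the real seats (wire centre) are 220 to 250 mm up. Prongs: 8 mm wire at y = +-28 mm, sloping from the board (34 mm above the seats) down into V-shaped seats, then up to tips 21 mm further out, tops 28 mm above the seats.
- bowl: Bystander: white ceramic bowl, 110 mm across, 50 mm tall. Origin: centre of its underside.
- jar: Bystander: white closed jar with a steel lid, 72 mm across, 100 mm tall. Origin: centre of its underside.
- box: Bystander: dark wooden box, 95 x 95 mm, 122 mm tall. Origin: centre of its underside.

How it is judged:
By the outcome, as a careful person would: the job done as asked, in the order asked, and still so for the second after the job is handed in, with the robot touching nothing.
It also fails if it takes over 58 s, if anything falls off the work surface, if the arm or the gripper's body presses on something with over 40 N, if the wrist force passes 120 N, or if a joint passes its speed limit or range.

## Working session

There is one attempt and no reset: what is moved stays moved. The work goes in short steps, Python scripts to look and compute and a tool call to move; the robot and the scene stay as the last step left them, time stands still between calls to the robot, and variables do not carry over. Pictures are saved under pics/ and viewed, at most 10 in all, crops included, and the job is handed in when it is done.

Besides the shell and the picture viewer there is one more tool, called after "Emit:" by a JSON object that holds its "op" and its "data". servo_tool: Moves the arm, as the interface text tells. Its arguments: {"type":"object","properties":{"series":{"type":"array","items":{"type":"object","properties":{"fingers":{"type":"number"},"slide":{"type":"array","items":{"type":"number"}},"delta_rot":{"type":"array","items":{"type":"number"}}}}},"newtons":{"type":"number"}},"required":["series"]}

```bash
ls; mkdir -p pics; python3 - <<'E'
from plant import robot
import cv2,numpy as np
o=robot.observe();print(o)
for n in("scene","top"):
    d=robot.get_image(n);cv2.imwrite(f"pics/{n}0.png",d["color"]);np.savez(f"{n}0.npz",**d)
    print(n,d["K"].tolist(),d["R"].tolist(),d["t"].tolist())
E
```

```text
pics
{'t': 0.0, 'qpos': array([ 9.50227494e-01,  2.59362510e-01,  1.53609001e+00, -5.71120175e-06,
        1.34799228e+00, -2.02817726e-01]), 'qd': array([-4.92126593e-04, -7.96023179e-04, -2.70893045e-03, -1.13631778e-03,
        4.02324691e-04, -4.39377390e-05]), 'joint_efforts': array([-1.39877626e-03, -4.46027720e+01, -2.90571141e+01, -5.51416645e-05,
        1.17125633e-02,  1.26331807e-05]), 'eef_pos': array([222.81413516, 502.26822078, 230.46141081]), 'ee_rot': array([-6.51285920e-01, -3.07258844e+00,  2.66912702e-03]), 'wrist_force': array([-0.16911716, -0.2789014 , -0.57737309]), 'wrist_torque': array([ 0.01360172, -0.0086595 ,  0.01703546]), 'gripper_force': 0.0, 'grip_width': 1.003892546731125}
scene [[463.5796094994314, 0.0, 259.7308721661906], [0.0, 463.5796094994314, 189.58089916319958], [0.0, 0.0, 1.0]] [[-0.1065971728210349, 0.9942997834948705, -0.002232328070950921], [0.6740211848435887, 0.07060974653123869, -0.735329658096856], [-0.7309804957237964, -0.07988869905592498, -0.6777059175147763]] [54.62978106033073, -183.5326969334208, 2010.7208135634737]
top [[482.95129397355856, 0.0, 253.26915247391332], [0.0, 482.95129397355856, 183.3067089860185], [0.0, 0.0, 1.0]] [[0.01748342937915123, -0.9996594250579586, 0.019374302308359882], [-0.9848063533157946, -0.020565585953266508, -0.17243405447661708], [0.172773771637915, -0.016065197390331, -0.9848305099187471]] [-23.848950679745208, 580.6230986671782, 1374.2499412901605]
```

View pics/scene0.png

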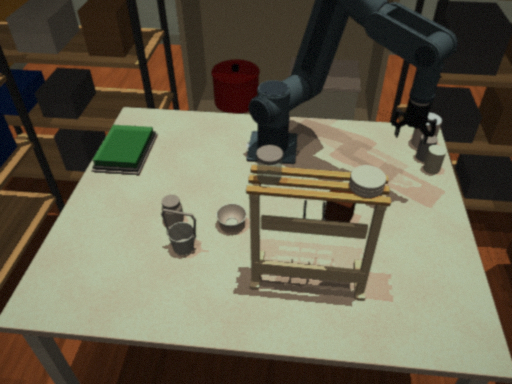

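View pics/top0.png

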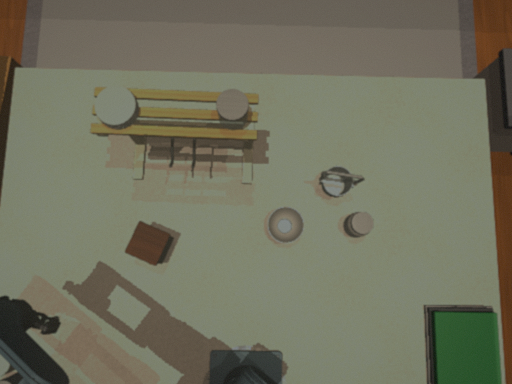

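Scene view (from behind the rack): pail about (182,237), bowl (231,217), jar (172,208), rack (255–385,170–290). Top view: pail (337,182) with its handle roughly along image x, bowl (285,225), jar (358,224), box (150,243), shelf (92–258, 90–135), dark prongs near (172–211,150).

```bash
cat > h.py <<'E'
import numpy as np,cv2
def cloud(d):
    Z=d["depth"];v,u=np.mgrid[:Z.shape[0],:Z.shape[1]]
    K=d["K"];P=np.stack([(u-K[0,2])/K[0,0]*Z,(v-K[1,2])/K[1,1]*Z,Z],-1)
    return (P-d["t"])@d["R"]
def ray(d,u,v,z):
    "world point on plane z through pixel"
    c=-d["R"].T@d["t"];r=d["R"].T@np.linalg.solve(d["K"],[u,v,1.]);return c+r*(z-c[2])/r[2]
def proj(d,X):
    p=d["K"]@(d["R"]@np.asarray(X,float)+d["t"]);return p[:2]/p[2]
E
python3 - <<'E'
from h import *
d=np.load("top0.npz");C=cloud(d);c=d["color"]
a=cv2.resize(c[75:215,80:270],None,fx=4,fy=4,interpolation=cv2.INTER_CUBIC)
b=cv2.resize(c[155:215,300:380],None,fx=7,fy=7,interpolation=cv2.INTER_CUBIC)
cv2.imwrite("pics/rack.png",cv2.convertScaleAbs(a,alpha=1.5));cv2.imwrite("pics/pail.png",cv2.convertScaleAbs(b,alpha=1.5))
np.set_printoptions(precision=0,suppress=True,linewidth=220)
print(C[165:200:2,312:370:2,2])
for n,(u,v) in dict(shelf=(150,131),s2=(240,133),box=(150,240),bowl=(285,225),jar=(360,222),table=(220,300)).items(): print(n,C[v,u])
# slat front: shelf points
m=(C[...,2]>380)&(C[...,2]<440)&(C[...,0]>500);m[:,:90]=0;P=C[m];print(len(P),P.min(0),P.max(0))
E
```

```text
[[   4.    2.   -1.   -1.    3.   -3.   -2.   -1.   -3.   -1.   -5.   -2.   -8.   -1.   -2.    1.    0.    4.   -1.    5.    4.   -2.    5.    1.    2.    2.    4.   -1.    7.]
 [   0.    5.    3.   -1.    1.    2.   -2.   -2.    3.   -6.   73.   77.   79.   73.   75.   79.   79.    3.    1.   -1.    0.   -1.   -3.   -4.   -2.   -3.   -4.   -5.   -1.]
 [   1.   -3.    1.    0.    1.  -10.    0.    2.   81.   71.   63.   58.   53.   52.   59.   65.   71.   84.   -2.   -6.   -3.   -8.    2.    3.    3.    2.    1.   -1.   -3.]
 [  -3.    0.    4.   -3.    1.   -4.  161.  167.  170.  173.  176.   35.   35.   36.   37.   49.   57.   66.   82.    2.    2.    1.   -0.    1.   -1.    1.    5.    1.   -2.]
 [  -1.   -3.   -1.   -3.    1.  158.  160.  165.  171.  174.  179.  176.  174.  182.  175.  177.  171.   56.   72.   82.   -1.    6.   -4.   -3.   -0.   -1.   -1.   -1.    1.]
 [  -3.    1.    0.   -0.    1.  141.   85.   26.    8.    1.    1.    8.    2.  169.  174.  175.  174.  171.  175.  172.  177.  178.  176.  170.    1.    1.   -1.   -1.   -1.]
 [   4.    1.   -2.   -1.    3.  113. 
[... 1561 characters left out ...]
.   -1.    0.   -5.   -3.   -3.    2.   -3.    8.   37.   61.   81.   79.   81.   83.   80.   -4.    2.   -0.    2.   -4.   -1.    2.   -2.    1.    8.    1.    4.   -3.]
 [   2.    3.    1.   -4.   -2.    1.   -1.    1.   -0.    1.    3.   -1.    6.   -0.    1.    1.    2.   -3.    0.    1.   -3.   -1.    4.   -1.    9.    1.   -6.    5.   -2.]
 [  -5.   -0.    2.   -2. 1454.    7.    2.    1.    3.   -2.    1.    5.    3.    0.    5.    6.    5.   -0.    2.   -5.   -3.   -3.   -1.   -4.    3.    3.    2.   -0.    0.]]
shelf [630. 224. 414.]
s2 [630.  25. 413.]
box [405. 269. 119.]
bowl [ 464. -111.    7.]
jar [ 468. -315.  100.]
table [241.  78.  -1.]
4221 [617. -14. 380.] [731. 357. 440.]
```

View pics/rack.png

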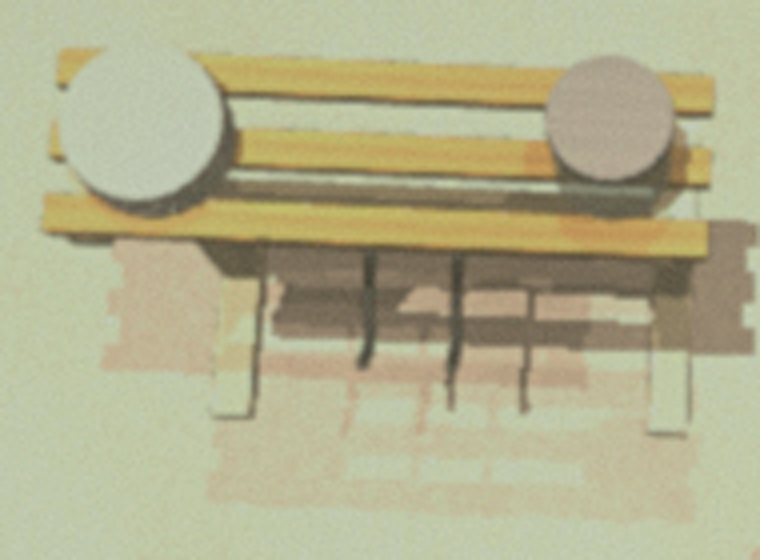

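View pics/pail.png

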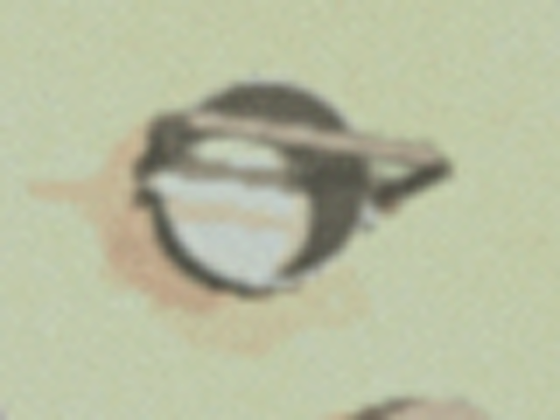

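Rack crop: prongs are the two dark lines at x≈368 and 455 (tips near y≈367/372); the third at 525 is a shadow. Front slat edge runs from (45,233) to (705,255). Pail crop: handle bar runs from (165,120) to (445,160).

```bash
python3 - <<'E'
from h import *
from scipy.spatial.transform import Rotation as Ro
from plant import robot
np.set_printoptions(precision=1,suppress=True,linewidth=200)
d=np.load("top0.npz");C=cloud(d);z=C[...,2]
# bar
m=np.zeros(z.shape,bool);m[165:190,318:372]=1;m&=(z>160)&(z<190)
v,u=np.nonzero(m);P=np.array([ray(d,a,b,172) for a,b in zip(u,v)])[:,:2]
vx,vy,x0,y0=cv2.fitLine(P.astype(np.float32),cv2.DIST_HUBER,0,.01,.01).ravel();D=np.array([vx,vy])
s=(P-P.mean(0))@D;print("bar",P.mean(0),"fitpt",x0,y0,"dir",D,np.degrees(np.arctan2(-D[0]*np.sign(D[1]),abs(D[1]))),s.min(),s.max(),"mid",P.mean(0)+D*(s.min()+s.max())/2,"z",np.median(z[m]))
# rim
m=np.zeros(z.shape,bool);m[160:205,312:362]=1;m&=(z>3)&(z<95)
# front slat
m=(abs(z-413)<14);m[:118]=0;m[142:]=0;m[:,:85]=0;m[:,265:]=0
hsv=cv2.cvtColor(d["color"],cv2.COLOR_BGR2HSV);m&=hsv[...,1]>90
n,l,st,_=cv2.connectedComponentsWithStats(m.astype(np.uint8));k=1+st[1:,4].argmax();v,u=np.nonzero(l==k)
zt=np.median(z[l==k]);P=np.array([ray(d,a,b,zt) for a,b in zip(u,v)])[:,:2].astype(np.float32)
print("slat z",zt,cv2.boxPoints(cv2.minAreaRect(P)))
# prongs depth
for b in range(138,170,2):
    r=C[b,160:202];k=(r[:,2]>200)&(r[:,2]<320);print(b,[(160+i,)+tuple(np.round(r[i])) for i in np.nonzero(k)[0]])
print([d[k] if 0 else k for k in d.files])
E
```

```text
bar [ 589.3 -254.5] fitpt 589.27704 -254.3809 dir [0.1 1. ] -7.230647 -54.269139099643446 55.35424605786086 mid [ 589.4 -254. ] z 173.4112961256756
slat z 413.6995120210512 [[614.8 -12.6]
 [639.9 -13.1]
 [646.8 355.8]
 [621.8 356.2]]
138 [(np.int64(171), np.float64(656.0), np.float64(201.0), np.float64(264.0)), (np.int64(172), np.float64(656.0), np.float64(199.0), np.float64(262.0)), (np.int64(173), np.float64(657.0), np.float64(197.0), np.float64(259.0)), (np.int64(193), np.float64(657.0), np.float64(146.0), np.float64(263.0)), (np.int64(194), np.float64(656.0), np.float64(143.0), np.float64(267.0)), (np.int64(195), np.float64(658.0), np.float64(141.0), np.float64(261.0))]
140 [(np.int64(171), np.float64(652.0), np.float64(202.0), np.float64(258.0)), (np.int64(172), np.float64(651.0), np.float64(199.0), np.float64(261.0)), (np.int64(173), np.float64(651.0), np.float64(196.0), np.float64(261.0)), (np.int64(193), np.float64(653.0), np.float64(146.0), np.float64(259.0)), (np.int64(194), np.float64(653.0), np.float64(143.0), np.float64(260.0)), (np.int64(195), np.float64(653.0), np.floa
[... 5281 characters left out ...]
(194), np.float64(592.0), np.float64(142.0), np.float64(255.0))]
166 [(np.int64(169), np.float64(584.0), np.float64(204.0), np.float64(258.0)), (np.int64(170), np.float64(584.0), np.float64(201.0), np.float64(262.0)), (np.int64(171), np.float64(585.0), np.float64(199.0), np.float64(257.0)), (np.int64(192), np.float64(586.0), np.float64(146.0), np.float64(257.0)), (np.int64(193), np.float64(586.0), np.float64(144.0), np.float64(258.0)), (np.int64(194), np.float64(586.0), np.float64(141.0), np.float64(259.0))]
168 [(np.int64(192), np.float64(581.0), np.float64(146.0), np.float64(258.0)), (np.int64(193), np.float64(582.0), np.float64(144.0), np.float64(253.0))]
['color', 'depth', 'K', 'R', 't']
```

Seats measured near (603, 172), wire centre z≈233. The pail handle middle is (589.4, −254), yaw −7.2°; rack yaw −1.1°. Next I work out the pregrasp move.

```bash
cat >> h.py <<'E'
from scipy.spatial.transform import Rotation as Ro
def Rt(yaw,lean):
    "tool x along the bar, tool z leaning forward-down"
    c,s=np.cos(np.radians(lean)),np.sin(np.radians(lean))
    return Ro.from_euler("z",yaw,degrees=True).as_matrix()@np.array([[0,c,s],[1,0,0],[0,s,-c]])
def plan(o,p,R):
    R0=Ro.from_rotvec(o["ee_rot"]).as_matrix();v=R0.T@(np.asarray(p)-o["eef_pos"])
    rv=Ro.from_matrix(R0.T@R).as_rotvec(degrees=True)
    print("pos",o["eef_pos"].round(1),"slide cm (before turn)",(v/10).round(2),"after turn",(R.T@(np.asarray(p)-o["eef_pos"])/10).round(2),"turn",rv.round(1),np.linalg.norm(rv).round(1))
E
python3 - <<'E'
from h import *; from plant import robot
R=Rt(-7.2,40);b=np.array([589.4,-254,170]);print(R)
plan(robot.observe(),b-81*R[:,2],R)
E
```

```text
[[ 0.12533323  0.76000395  0.63771904]
 [ 0.9921147  -0.09601083 -0.08056265]
 [ 0.          0.64278761 -0.76604444]]
pos [222.9 502.3 230.6] slide cm (before turn) [-59.2  -55.75  -0.08] after turn [-70.44  31.23  26.01] turn [-34.4 -25.5  70.1] 82.2
```

Emit:
{"op": "servo_tool", "data": {"series": [{"fingers": 0,"slide": [-2.96,-2.79,0]},{"fingers": 0,"slide": [-2.96,-2.79,0]},{"fingers": 0,"slide": [-2.96,-2.79,0]},{"fingers": 0,"slide": [-2.96,-2.79,0]},{"fingers": 0,"slide": [-2.96,-2.79,0]},{"fingers": 0,"slide": [-2.96,-2.79,0]},{"fingers": 0,"slide": [-2.96,-2.79,0]},{"fingers": 0,"slide": [-2.96,-2.79,0]},{"fingers": 0,"slide": [-2.96,-2.79,0]},{"fingers": 0,"slide": [-2.96,-2.79,0]},{"fingers": 0,"slide": [-2.96,-2.79,0]},{"fingers": 0,"slide": [-2.96,-2.79,0]},{"fingers": 0,"slide": [-2.96,-2.79,0]},{"fingers": 0,"slide": [-2.96,-2.79,0]},{"fingers": 0,"slide": [-2.96,-2.79,0]},{"fingers": 0,"slide": [-2.96,-2.79,0]},{"fingers": 0,"slide": [-2.96,-2.79,0]},{"fingers": 0,"slide": [-2.96,-2.79,0]},{"fingers": 0,"slide": [-2.96,-2.79,0]},{"fingers": 0,"slide": [-2.96,-2.79,0]}]}}

```text
invalid input
```

Emit:
{"op": "servo_tool", "data": {"series": [{"fingers": 0,"slide": [0,0,0],"delta_rot": [-2.87,-2.13,5.84]},{"fingers": 0,"slide": [0,0,0],"delta_rot": [-2.87,-2.13,5.84]},{"fingers": 0,"slide": [0,0,0],"delta_rot": [-2.87,-2.13,5.84]},{"fingers": 0,"slide": [0,0,0],"delta_rot": [-2.87,-2.13,5.84]},{"fingers": 0,"slide": [0,0,0],"delta_rot": [-2.87,-2.13,5.84]},{"fingers": 0,"slide": [0,0,0],"delta_rot": [-2.87,-2.13,5.84]},{"fingers": 0,"slide": [0,0,0],"delta_rot": [-2.87,-2.13,5.84]},{"fingers": 0,"slide": [0,0,0],"delta_rot": [-2.87,-2.13,5.84]},{"fingers": 0,"slide": [0,0,0],"delta_rot": [-2.87,-2.13,5.84]},{"fingers": 0,"slide": [0,0,0],"delta_rot": [-2.87,-2.13,5.84]},{"fingers": 0,"slide": [0,0,0],"delta_rot": [-2.87,-2.13,5.84]},{"fingers": 0,"slide": [0,0,0],"delta_rot": [-2.87,-2.13,5.84]},{"fingers": 0,"slide": [0,0,0]},{"fingers": 0,"slide": [0,0,0]}]}}

```text
invalid input
```

```bash
python3 - <<'E'
from h import *; from plant import robot
R=Rt(-7.2,40);b=np.array([589.4,-254,170]);o=robot.observe();print(o["t"],o["qpos"].round(2),o["wrist_force"])
plan(o,b-81*R[:,2],R)
d=robot.get_image("wrist");cv2.imwrite("pics/w1.png",d["color"])
print(proj(d,b),proj(d,b+46*R[:,0]),proj(d,b-46*R[:,0]))
C=cloud(d);z=C[...,2];m=(z>155)&(z<185)&(abs(C[...,0]-590)<60)&(abs(C[...,1]+254)<75);P=C[m];print(P.mean(0),np.median(P,0),np.quantile(P,[.02,.98],axis=0))
E
```

```text
0.1 [ 0.95  0.26  1.54 -0.    1.35 -0.2 ] [-0.01829502 -0.65874426  0.69515428]
pos [222.9 502.3 230.6] slide cm (before turn) [-59.2  -55.75  -0.08] after turn [-70.44  31.23  26.01] turn [-34.4 -25.5  70.1] 82.2
[-115.04460127  617.09956309] [-88.45871068 612.88199803] [-141.09004559  621.23139217]<stdin>:6: RuntimeWarning: Mean of empty slice.
  ret = um.true_divide(
  return _methods._mean(a, axis=axis, dtype=dtype,
Traceback (most recent call last):
IndexError: index -1 is out of bounds for axis 0 with size 0
```

View pics/w1.png

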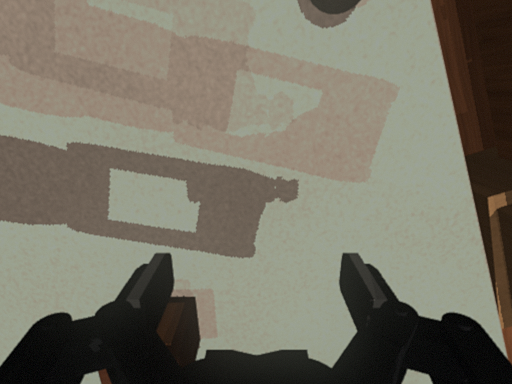

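The arm had not moved (rows need all fields). The wrist view shows only table, shadows, and the fingers at (160,290) and (360,290). Resending with all fields.

Emit:
{"op": "servo_tool", "data": {"newtons": 40, "series": [{"fingers": 0,"slide": [-2.96,-2.79,0],"delta_rot": [0,0,0]},{"fingers": 0,"slide": [-2.96,-2.79,0],"delta_rot": [0,0,0]},{"fingers": 0,"slide": [-2.96,-2.79,0],"delta_rot": [0,0,0]},{"fingers": 0,"slide": [-2.96,-2.79,0],"delta_rot": [0,0,0]},{"fingers": 0,"slide": [-2.96,-2.79,0],"delta_rot": [0,0,0]},{"fingers": 0,"slide": [-2.96,-2.79,0],"delta_rot": [0,0,0]},{"fingers": 0,"slide": [-2.96,-2.79,0],"delta_rot": [0,0,0]},{"fingers": 0,"slide": [-2.96,-2.79,0],"delta_rot": [0,0,0]},{"fingers": 0,"slide": [-2.96,-2.79,0],"delta_rot": [0,0,0]},{"fingers": 0,"slide": [-2.96,-2.79,0],"delta_rot": [0,0,0]},{"fingers": 0,"slide": [-2.96,-2.79,0],"delta_rot": [0,0,0]},{"fingers": 0,"slide": [-2.96,-2.79,0],"delta_rot": [0,0,0]},{"fingers": 0,"slide": [-2.96,-2.79,0],"delta_rot": [0,0,0]},{"fingers": 0,"slide": [-2.96,-2.79,0],"delta_rot": [0,0,0]},{"fingers": 0,"slide": [-2.96,-2.79,0],"delta_rot": [0,0,0]},{"fingers": 0,"slide": [-2.96,-2.79,0],"delta_rot": [0,0,0]},{"fingers": 0,"slide": [-2.96,-2.79,0],"delta_rot": [0,0,0]},{"fingers": 0,"slide": [-2.96,-2.79,0],"delta_rot": [0,0,0]},{"fingers": 0,"slide": [-2.96,-2.79,0],"delta_rot": [0,0,0]},{"fingers": 0,"slide": [-2.96,-2.79,0],"delta_rot": [0,0,0]}]}}

```text
t: 2.15
eef_pos: [538.0, -249.1, 230.9]
ee_rot: [-0.652, -3.073, -0.001]
wrist_force: [0.8, 0.2, -0.6]
grip_width: 1.001
gripper_force: 0.0
```

Emit:
{"op": "servo_tool", "data": {"series": [{"fingers": 0,"slide": [0,0,0],"delta_rot": [-2.87,-2.13,5.84]},{"fingers": 0,"slide": [0,0,0],"delta_rot": [-2.87,-2.13,5.84]},{"fingers": 0,"slide": [0,0,0],"delta_rot": [-2.87,-2.13,5.84]},{"fingers": 0,"slide": [0,0,0],"delta_rot": [-2.87,-2.13,5.84]},{"fingers": 0,"slide": [0,0,0],"delta_rot": [-2.87,-2.13,5.84]},{"fingers": 0,"slide": [0,0,0],"delta_rot": [-2.87,-2.13,5.84]},{"fingers": 0,"slide": [0,0,0],"delta_rot": [-2.87,-2.13,5.84]},{"fingers": 0,"slide": [0,0,0],"delta_rot": [-2.87,-2.13,5.84]},{"fingers": 0,"slide": [0,0,0],"delta_rot": [-2.87,-2.13,5.84]},{"fingers": 0,"slide": [0,0,0],"delta_rot": [-2.87,-2.13,5.84]},{"fingers": 0,"slide": [0,0,0],"delta_rot": [-2.87,-2.13,5.84]},{"fingers": 0,"slide": [0,0,0],"delta_rot": [-2.87,-2.13,5.84]},{"fingers": 0,"slide": [0,0,0],"delta_rot": [0,0,0]},{"fingers": 0,"slide": [0,0,0],"delta_rot": [0,0,0]}]}}

```text
t: 3.55
eef_pos: [537.7, -247.4, 231.3]
ee_rot: [1.91, 1.688, 0.615]
wrist_force: [-0.5, -1.1, 0.9]
grip_width: 0.999
gripper_force: 0.0
```

```bash
python3 - <<'E'
from h import *; from plant import robot
np.set_printoptions(precision=1,suppress=True)
R=Rt(-7.2,40);b=np.array([589.4,-254,170]);o=robot.observe();print(o["t"],o["qpos"].round(2),o["wrist_force"])
plan(o,b-81*R[:,2],R)
d=robot.get_image("wrist");cv2.imwrite("pics/w2.png",d["color"]);np.savez("w2.npz",**d)
print(proj(d,b),proj(d,b+46*R[:,0]),proj(d,b-46*R[:,0]))
C=cloud(d);z=C[...,2];m=(z>163)&(z<185)&(abs(C[...,0]-590)<60)&(abs(C[...,1]+254)<75);P=C[m];print(len(P))
if len(P): print(P.mean(0),np.quantile(P,[.02,.5,.98],axis=0))
E
```

```text
3.55 [-0.9  0.   2.   0.8  0.7 -1.3] [-0.5 -1.1  0.9]
pos [ 537.7 -247.4  231.3] slide cm (before turn) [-0.   0.1 -0.1] after turn [-0.   0.1 -0.1] turn [ 0.1 -0.1  0.1] 0.2
[256.8 203.1] [257.  146.2] [256.6 253.2]
1388
[ 590.4 -250.5  171.7] [[ 581.7 -303.1  164.3]
 [ 590.7 -248.3  172.6]
 [ 598.7 -205.1  174.7]]
```

View pics/w2.png

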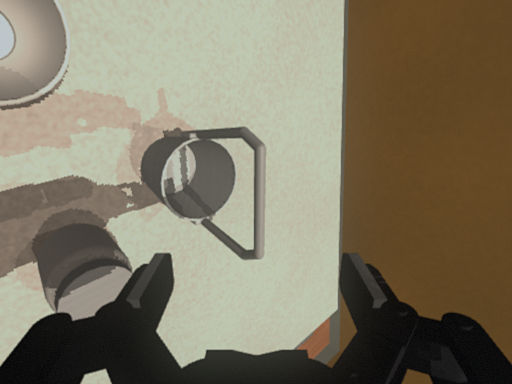

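The wrist view shows the handle bar along image column 259, rows 145–255, centred between the fingers; the jar is at lower left (80,270), the bowl at top left. Bar is within 2 mm of the estimate, so I advance and close.

Emit:
{"op": "servo_tool", "data": {"newtons": 40, "series": [{"fingers": 0,"slide": [0,0.2,1.5],"delta_rot": [0,0,0]},{"fingers": 0,"slide": [0,0,1.5],"delta_rot": [0,0,0]},{"fingers": 0,"slide": [0,0,1.5],"delta_rot": [0,0,0]},{"fingers": 0,"slide": [0,0,1.5],"delta_rot": [0,0,0]},{"fingers": 0,"slide": [0,0,1.5],"delta_rot": [0,0,0]},{"fingers": 0,"slide": [0,0,1.2],"delta_rot": [0,0,0]},{"fingers": 0,"slide": [0,0,1.2],"delta_rot": [0,0,0]},{"fingers": 0,"slide": [0,0,0],"delta_rot": [0,0,0]},{"fingers": 0,"slide": [0,0,0],"delta_rot": [0,0,0]}]}}

```text
t: 4.5
eef_pos: [602.8, -255.5, 156.7]
ee_rot: [1.911, 1.686, 0.616]
wrist_force: [-0.3, -0.4, 0.2]
grip_width: 1.001
gripper_force: 0.0
```

Emit:
{"op": "servo_tool", "data": {"newtons": 40, "series": [{"fingers": 0.5,"slide": [0,0,0],"delta_rot": [0,0,0]},{"fingers": 0.6,"slide": [0,0,0],"delta_rot": [0,0,0]},{"fingers": 0.7,"slide": [0,0,0],"delta_rot": [0,0,0]},{"fingers": 0.8,"slide": [0,0,0],"delta_rot": [0,0,0]},{"fingers": 0.85,"slide": [0,0,0],"delta_rot": [0,0,0]},{"fingers": 0.9,"slide": [0,0,0],"delta_rot": [0,0,0]},{"fingers": 1,"slide": [0,0,0],"delta_rot": [0,0,0]},{"fingers": 1,"slide": [0,0,0],"delta_rot": [0,0,0]},{"fingers": 1,"slide": [0,0,0],"delta_rot": [0,0,0]}]}}

```text
t: 5.4
eef_pos: [602.8, -255.7, 157.2]
ee_rot: [1.911, 1.685, 0.616]
wrist_force: [-1.5, 0.0, 2.1]
grip_width: 0.087
gripper_force: 39.0
```

Emit:
{"op": "servo_tool", "data": {"newtons": 60, "series": [{"fingers": 1,"slide": [0,0,0],"delta_rot": [0,0,0]},{"fingers": 1,"slide": [0,0.32,-0.38],"delta_rot": [0,0,0]},{"fingers": 1,"slide": [0,0.64,-0.77],"delta_rot": [0,0,0]},{"fingers": 1,"slide": [0,0.96,-1.15],"delta_rot": [0,0,0]},{"fingers": 1,"slide": [0,1.28,-1.53],"delta_rot": [0,0,0]},{"fingers": 1,"slide": [0,1.28,-1.53],"delta_rot": [0,0,0]},{"fingers": 1,"slide": [0,1.28,-1.53],"delta_rot": [0,0,0]},{"fingers": 1,"slide": [0,1.28,-1.53],"delta_rot": [0,0,0]},{"fingers": 1,"slide": [0,0.96,-1.15],"delta_rot": [0,0,0]},{"fingers": 1,"slide": [0,0.64,-0.77],"delta_rot": [0,0,0]},{"fingers": 1,"slide": [0,0.32,-0.38],"delta_rot": [0,0,0]},{"fingers": 1,"slide": [0,0,0],"delta_rot": [0,0,0]},{"fingers": 1,"slide": [0,0,0],"delta_rot": [0,0,0]}]}}

```text
t: 6.7
eef_pos: [601.6, -255.3, 295.4]
ee_rot: [1.913, 1.686, 0.616]
wrist_force: [0.6, -0.5, -2.9]
grip_width: 0.077
gripper_force: 58.7
```

```bash
python3 - <<'E'
from h import *; from plant import robot
np.set_printoptions(precision=2,suppress=True)
o=robot.observe();print(o["t"],o["qpos"],o["wrist_force"],o["wrist_torque"],o["grip_width"])
R0=Ro.from_rotvec(o["ee_rot"]).as_matrix();g=o["eef_pos"]-19*R0[:,2];print("hold",g)
d=robot.get_image("top");C=cloud(d);z=C[...,2]
# tilt of the hanging pail: bar vs rim
cv2.imwrite("pics/t3.png",cv2.resize(d["color"][140:260,270:430],None,fx=4,fy=4));np.savez("t3.npz",**d)
R=Rt(-1.1,40);h=np.array([603.3,171.8,0])
ap=Ro.from_euler("z",-1.1,degrees=True).as_matrix()@[-110,0,0]
plan(o,h+ap+[0,0,310]+19*R[:,2],R)
E
```

```text
6.7 [-0.8   0.07  1.81  0.61  0.78 -1.01] [ 0.57 -0.46 -2.87] [ 0.07  0.55 -0.01] 0.07676391007702642
hold [ 589.52 -253.81  309.93]
pos [ 601.6 -255.3  295.4] slide cm (before turn) [ 41.36 -11.45  -9.54] after turn [42.71 -7.99 -6.71] turn [ 0.   3.8 -4.7] 6.1
```

View pics/t3.png

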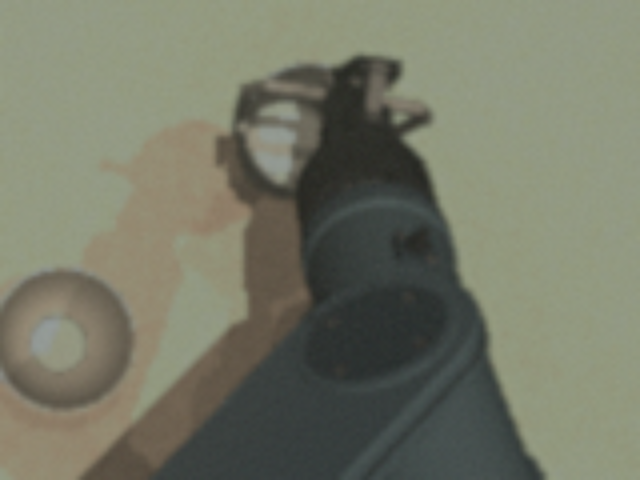

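The zoomed top view shows the pail hanging upright from the gripper with the bar gripped near its middle (about (370,85) in the crop); the bowl is undisturbed. Now I turn 6° and carry it to 110 mm in front of the seats.

Emit:
{"op": "servo_tool", "data": {"series": [{"fingers": 1,"slide": [0,0,0],"delta_rot": [0,1.27,-1.57]},{"fingers": 1,"slide": [0,0,0],"delta_rot": [0,1.27,-1.57]},{"fingers": 1,"slide": [0,0,0],"delta_rot": [0,1.27,-1.57]},{"fingers": 1,"slide": [0.71,-0.13,-0.11],"delta_rot": [0,0,0]},{"fingers": 1,"slide": [1.43,-0.27,-0.22],"delta_rot": [0,0,0]},{"fingers": 1,"slide": [2.14,-0.4,-0.335],"delta_rot": [0,0,0]},{"fingers": 1,"slide": [2.14,-0.4,-0.335],"delta_rot": [0,0,0]},{"fingers": 1,"slide": [2.14,-0.4,-0.335],"delta_rot": [0,0,0]},{"fingers": 1,"slide": [2.14,-0.4,-0.335],"delta_rot": [0,0,0]},{"fingers": 1,"slide": [2.14,-0.4,-0.335],"delta_rot": [0,0,0]},{"fingers": 1,"slide": [2.14,-0.4,-0.335],"delta_rot": [0,0,0]},{"fingers": 1,"slide": [2.14,-0.4,-0.335],"delta_rot": [0,0,0]},{"fingers": 1,"slide": [2.14,-0.4,-0.335],"delta_rot": [0,0,0]},{"fingers": 1,"slide": [2.14,-0.4,-0.335],"delta_rot": [0,0,0]}]}}

```text
t: 8.15
eef_pos: [552.8, -38.2, 295.6]
ee_rot: [1.831, 1.796, 0.655]
wrist_force: [0.2, -0.6, -2.1]
grip_width: 0.081
gripper_force: 58.6
```

Emit:
{"op": "servo_tool", "data": {"series": [{"fingers": 1,"slide": [2.14,-0.4,-0.335],"delta_rot": [0,0,0]},{"fingers": 1,"slide": [2.14,-0.4,-0.335],"delta_rot": [0,0,0]},{"fingers": 1,"slide": [2.14,-0.4,-0.335],"delta_rot": [0,0,0]},{"fingers": 1,"slide": [2.14,-0.4,-0.335],"delta_rot": [0,0,0]},{"fingers": 1,"slide": [2.14,-0.4,-0.335],"delta_rot": [0,0,0]},{"fingers": 1,"slide": [2.14,-0.4,-0.335],"delta_rot": [0,0,0]},{"fingers": 1,"slide": [2.14,-0.4,-0.335],"delta_rot": [0,0,0]},{"fingers": 1,"slide": [2.14,-0.4,-0.335],"delta_rot": [0,0,0]},{"fingers": 1,"slide": [2.14,-0.4,-0.335],"delta_rot": [0,0,0]},{"fingers": 1,"slide": [1.43,-0.27,-0.22],"delta_rot": [0,0,0]},{"fingers": 1,"slide": [0.71,-0.13,-0.11],"delta_rot": [0,0,0]},{"fingers": 1,"slide": [0,0,0],"delta_rot": [0,0,0]},{"fingers": 1,"slide": [0,0,0],"delta_rot": [0,0,0]},{"fingers": 1,"slide": [0,0,0],"delta_rot": [0,0,0]}]}}

```text
t: 9.55
eef_pos: [505.8, 174.2, 295.5]
ee_rot: [1.831, 1.795, 0.654]
wrist_force: [-0.3, 0.4, -3.1]
grip_width: 0.079
gripper_force: 58.6
```

```bash
python3 - <<'E'
from h import *; from plant import robot
np.set_printoptions(precision=2,suppress=True)
o=robot.observe();print(o["t"],o["qpos"],o["wrist_force"],o["wrist_torque"],o["grip_width"])
R0=Ro.from_rotvec(o["ee_rot"]).as_matrix();g=o["eef_pos"]-19*R0[:,2];print("hold",g)
R=Rt(-1.1,40);plan(o,np.array([603.3,171.8,300])+19*R[:,2],R)
w=robot.get_image("wrist");t=robot.get_image("top");np.savez("w4.npz",**w);np.savez("t4.npz",**t)
cv2.imwrite("pics/w4.png",cv2.convertScaleAbs(np.hstack([w["color"][:, 60:460],cv2.resize(t["color"][100:250,110:260],(384,384))]),alpha=1.4))
for dx in(-96,-75):
  for y in(-28,28):
    X=Ro.from_euler("z",-1.1,degrees=True).as_matrix()@[dx+75,y,0]+[603.3,171.8,261 if dx<-80 else 233];print(X,"wrist px",proj(w,X))
for s in(-46,0,46):print("bar px",proj(w,g+s*R0[:,0]),"top",proj(t,g+s*R0[:,0]))
E
```

```text
9.55 [ 0.23 -0.15  2.02 -0.29  0.6   0.43] [-0.34  0.39 -3.15] [ 0.09  0.52 -0.05] 0.07935106311168208
hold [493.57 174.48 309.98]
pos [505.8 174.2 295.5] slide cm (before turn) [-0.05  7.75  7.84] after turn [-0.06  7.76  7.82] turn [0.1 0.1 0. ] 0.1
[581.77 144.21 261.  ] wrist px [300.37 237.18]
[582.84 200.2  261.  ] wrist px [304.08 171.27]
[602.76 143.81 233.  ] wrist px [292.96 219.69]
[603.84 199.79 233.  ] wrist px [295.66 160.98]
bar px [256.33 348.25] top [195.55 199.81]
bar px [256.41 275.49] top [176.25 199.04]
bar px [256.51 185.64] top [156.92 198.28]
```

View pics/w4.png

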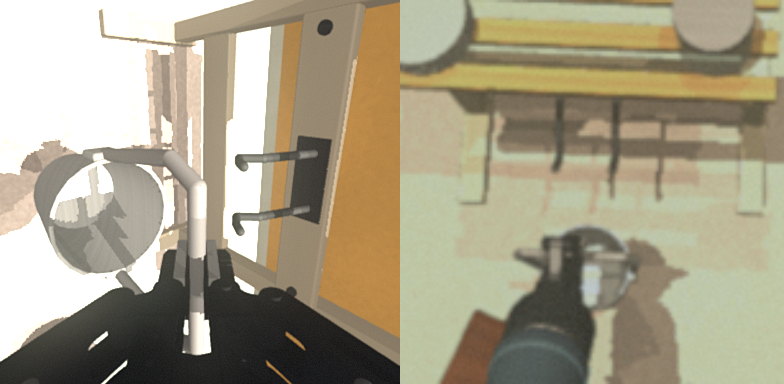

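Left panel (wrist view): the bar is vertical at column 197, prong tips at (242,163) and (239,232), almost on the predicted positions. Right panel (top view): the pail is upright in front of the prongs. I check the prongs with the wrist depth.

```bash
python3 - <<'E'
from h import *
np.set_printoptions(precision=0,suppress=True,linewidth=200)
d=np.load("w4.npz");C=cloud(d)
m=(C[...,2]>222)&(C[...,2]<290)&(C[...,0]>575)&(C[...,0]<665)&(abs(C[...,1]-172)<45)
n,l,st,ce=cv2.connectedComponentsWithStats(m.astype(np.uint8))
for k in range(1,n):
    if st[k,4]<40: continue
    P=C[l==k];print("comp",st[k],P.mean(0))
    for x in range(576,664,5):
        q=P[abs(P[:,0]-x)<2.5]
        if len(q):print(x,len(q),np.median(q,0),"zmax",np.quantile(q[:,2],.95))
E
```

```text
comp [295 151  72  22 725] [623. 202. 251.]
581 2 [583. 201. 257.] zmax 257.3310672029316
586 97 [586. 203. 258.] zmax 260.2165551305318
591 33 [591. 205. 247.] zmax 257.28408756645047
596 15 [595. 205. 243.] zmax 247.24463497539062
601 13 [601. 205. 238.] zmax 243.71961866567318
606 15 [607. 205. 236.] zmax 240.09400662537635
611 60 [612. 202. 239.] zmax 241.78707513586843
616 71 [616. 202. 244.] zmax 246.31533729470306
621 68 [621. 202. 248.] zmax 250.2637506035516
626 47 [626. 202. 251.] zmax 252.0955901469168
631 43 [631. 202. 252.] zmax 253.81475433290794
636 44 [636. 202. 254.] zmax 255.37900876743646
641 44 [641. 202. 256.] zmax 257.09381774538406
646 43 [646. 202. 258.] zmax 259.1012868111685
651 41 [651. 202. 259.] zmax 260.49452332692795
656 38 [656. 202. 261.] zmax 261.8736909626884
661 44 [661. 201. 262.] zmax 263.80884033330625
comp [292 207  69  30 715] [621. 147. 251.]
581 20 [583. 146. 257.] zmax 259.4046244566193
586 77 [586. 148. 257.] zmax 260.0200159457378
591 41 [591. 149. 247.] zmax 256.359207721291
596 26 [596. 149. 242.] zmax 248.64719443686212
601 27 [601. 149. 239.] zmax 243.78719240896038
606 31 [607. 148. 236.] zmax 239.21918861729506
611 56 [611. 147. 240.] zmax 243.21664517487773
616 66 [616. 147. 244.] zmax 247.25404675861012
621 55 [621. 147. 248.] zmax 250.33262401759848
626 38 [626. 147. 251.] zmax 252.12808222497623
631 44 [631. 147. 253.] zmax 254.13830179491293
636 38 [636. 146. 254.] zmax 256.0454748512936
641 42 [641. 147. 256.] zmax 257.6953635671842
646 33 [646. 146. 258.] zmax 258.98288080943456
651 38 [651. 146. 259.] zmax 260.7866067560005
656 38 [656. 146. 261.] zmax 262.2244774564611
661 39 [661. 146. 263.] zmax 264.04951688294716
```

Emit:
{"op": "servo_tool", "data": {"series": [{"fingers": 1,"slide": [0.01,0.26,0.27],"delta_rot": [0,0,0]},{"fingers": 1,"slide": [0.01,0.53,0.53],"delta_rot": [0,0,0]},{"fingers": 1,"slide": [0.01,0.79,0.8],"delta_rot": [0,0,0]},{"fingers": 1,"slide": [0.01,0.79,0.8],"delta_rot": [0,0,0]},{"fingers": 1,"slide": [0.01,0.79,0.8],"delta_rot": [0,0,0]},{"fingers": 1,"slide": [0.01,0.79,0.8],"delta_rot": [0,0,0]},{"fingers": 1,"slide": [0.01,0.79,0.8],"delta_rot": [0,0,0]},{"fingers": 1,"slide": [0.01,0.79,0.8],"delta_rot": [0,0,0]},{"fingers": 1,"slide": [0.01,0.79,0.8],"delta_rot": [0,0,0]},{"fingers": 1,"slide": [0.01,0.79,0.8],"delta_rot": [0,0,0]},{"fingers": 1,"slide": [0,0.53,0.53],"delta_rot": [0,0,0]},{"fingers": 1,"slide": [0,0.26,0.27],"delta_rot": [0,0,0]},{"fingers": 1,"slide": [0,0,0],"delta_rot": [0,0,0]},{"fingers": 1,"slide": [0,0,0],"delta_rot": [0,0,0]}]}}

```text
t: 11.05
eef_pos: [617.9, 173.1, 285.1]
ee_rot: [1.83, 1.795, 0.653]
wrist_force: [0.5, 0.2, -2.5]
grip_width: 0.077
gripper_force: 58.6
```

```bash
python3 - <<'E'
from h import *; from plant import robot
np.set_printoptions(precision=2,suppress=True)
o=robot.observe();print(o["t"],o["qpos"],o["wrist_force"],o["wrist_torque"])
R=Rt(-1.1,40);plan(o,np.array([605.5,173.3,256])+19*R[:,2],R)
R0=Ro.from_rotvec(o["ee_rot"]).as_matrix();g=o["eef_pos"]-19*R0[:,2];print("hold",g)
d=robot.get_image("wrist");C=cloud(d);np.savez("w5.npz",**d)
print(proj(d,g))
# bar: points near z=hold
m=(abs(C[...,2]-g[2])<12)&(abs(C[...,0]-g[0])<15)&(abs(C[...,1]-g[1])<60)&(abs(C[...,1]-g[1])>16);P=C[m];print("bar pts",len(P),np.quantile(P,[.03,.5,.97],axis=0))
m=(C[...,2]>222)&(C[...,2]<280)&(C[...,0]>575)&(C[...,0]<665)&(abs(C[...,1]-172)<45);P=C[m];print(len(P))
for x in range(581,630,4):
  for s in(0,1):
    q=P[(abs(P[:,0]-x)<2)&((P[:,1]>174)==s)]
    if len(q)>4:print(x,len(q),np.median(q,0),end=" | ")
  print()
E
```

```text
11.05 [ 0.17  0.06  1.85 -0.23  0.55  0.34] [ 0.5   0.17 -2.51] [0.05 0.6  0.07]
pos [617.9 173.1 285.1] slide cm (before turn) [ 0.   -2.83  3.33] after turn [-0.   -2.82  3.33] turn [0.1 0.1 0. ] 0.1
hold [605.7  173.37 299.63]
[256.32 275.47]
bar pts 2528 [[602.2  125.72 289.35]
 [605.13 200.24 300.02]
 [610.25 224.78 302.28]]
1995

585 6 [586.45 149.63 252.89] | 585 115 [585.38 202.91 258.28] | 
589 63 [589.68 149.35 251.6 ] | 589 107 [588.74 204.36 258.37] | 
593 77 [592.78 149.19 249.02] | 593 66 [592.92 205.04 251.94] | 
597 70 [597.14 148.91 244.67] | 597 49 [597.22 204.98 245.67] | 
601 64 [601.06 148.7  240.82] | 601 59 [600.99 204.23 242.87] | 
605 57 [604.85 148.95 237.3 ] | 605 57 [605.   204.15 239.42] | 
609 92 [609.11 147.52 237.86] | 609 88 [609.45 203.08 237.68] | 
613 92 [613.09 147.89 241.32] | 613 111 [612.98 202.78 240.27] | 
617 87 [616.86 147.83 244.63] | 617 112 [616.78 202.53 244.64] | 
621 6 [619.97 148.85 243.78] | 621 104 [620.99 202.59 247.99] | 
625 83 [625.15 202.56 250.21] | 
629 80 [628.92 202.21 251.63] |
```

Emit:
{"op": "servo_tool", "data": {"series": [{"fingers": 1,"slide": [0,-0.08,0.25],"delta_rot": [0,0,0]},{"fingers": 1,"slide": [0,-0.32,0.38],"delta_rot": [0,0,0]},{"fingers": 1,"slide": [0,-0.32,0.38],"delta_rot": [0,0,0]},{"fingers": 1,"slide": [0,-0.32,0.38],"delta_rot": [0,0,0]},{"fingers": 1,"slide": [0,-0.32,0.38],"delta_rot": [0,0,0]},{"fingers": 1,"slide": [0,-0.32,0.38],"delta_rot": [0,0,0]},{"fingers": 1,"slide": [0,-0.32,0.38],"delta_rot": [0,0,0]},{"fingers": 1,"slide": [0,-0.32,0.38],"delta_rot": [0,0,0]},{"fingers": 1,"slide": [0,-0.32,0.38],"delta_rot": [0,0,0]},{"fingers": 1,"slide": [0,-0.19,0.23],"delta_rot": [0,0,0]},{"fingers": 1,"slide": [0,-0.13,0.15],"delta_rot": [0,0,0]},{"fingers": 1,"slide": [0,0,0],"delta_rot": [0,0,0]},{"fingers": 1,"slide": [0,0,0],"delta_rot": [0,0,0]}]}}

```text
t: 12.4
eef_pos: [619.4, 173.0, 238.4]
ee_rot: [1.83, 1.795, 0.654]
wrist_force: [-0.4, 0.5, -2.0]
grip_width: 0.081
gripper_force: 58.6
```

Emit:
{"op": "servo_tool", "data": {"series": [{"fingers": 1,"slide": [0,-0.065,0.075],"delta_rot": [0,0,0]},{"fingers": 1,"slide": [0,-0.065,0.075],"delta_rot": [0,0,0]},{"fingers": 1,"slide": [0,0,0],"delta_rot": [0,0,0]}]}}

```text
t: 12.7
eef_pos: [619.1, 173.0, 236.0]
ee_rot: [1.83, 1.795, 0.654]
wrist_force: [-1.0, -1.2, -2.4]
grip_width: 0.077
gripper_force: 58.6
```

Emit:
{"op": "servo_tool", "data": {"series": [{"fingers": 1,"slide": [0,-0.065,0.075],"delta_rot": [0,0,0]},{"fingers": 1,"slide": [0,-0.065,0.075],"delta_rot": [0,0,0]},{"fingers": 1,"slide": [0,0,0],"delta_rot": [0,0,0]}]}}

```text
t: 13.0
eef_pos: [619.1, 173.0, 233.9]
ee_rot: [1.83, 1.795, 0.653]
wrist_force: [-0.2, 0.1, -2.4]
grip_width: 0.08
gripper_force: 58.6
```

Emit:
{"op": "servo_tool", "data": {"series": [{"fingers": 1,"slide": [0,-0.065,0.075],"delta_rot": [0,0,0]},{"fingers": 1,"slide": [0,0,0],"delta_rot": [0,0,0]},{"fingers": 1,"slide": [0,0,0],"delta_rot": [0,0,0]}]}}

```text
t: 13.3
eef_pos: [619.2, 173.0, 233.1]
ee_rot: [1.83, 1.795, 0.654]
wrist_force: [0.1, -0.5, -2.5]
grip_width: 0.079
gripper_force: 58.6
```

Bar at 247.6, still no contact.

Emit:
{"op": "servo_tool", "data": {"series": [{"fingers": 1,"slide": [0,-0.065,0.075],"delta_rot": [0,0,0]},{"fingers": 1,"slide": [0,0,0],"delta_rot": [0,0,0]},{"fingers": 1,"slide": [0,0,0],"delta_rot": [0,0,0]}]}}

```text
t: 13.6
eef_pos: [619.1, 173.0, 232.2]
ee_rot: [1.83, 1.795, 0.654]
wrist_force: [-1.1, -0.3, -2.2]
grip_width: 0.08
gripper_force: 58.7
```

Emit:
{"op": "servo_tool", "data": {"series": [{"fingers": 1,"slide": [0,-0.065,0.075],"delta_rot": [0,0,0]},{"fingers": 1,"slide": [0,0,0],"delta_rot": [0,0,0]},{"fingers": 1,"slide": [0,0,0],"delta_rot": [0,0,0]}]}}

```text
t: 13.9
eef_pos: [619.4, 173.0, 231.9]
ee_rot: [1.829, 1.795, 0.655]
wrist_force: [-4.0, -1.2, 2.7]
grip_width: 0.076
gripper_force: 59.3
```

Contact: +5 N up and −4 N in x, so the bar touches the rear slope of the V. I shift back 1 mm while lowering 1 mm.

Emit:
{"op": "servo_tool", "data": {"series": [{"fingers": 1,"slide": [0,-0.07,0.005],"delta_rot": [0,0,0]},{"fingers": 1,"slide": [0,-0.07,0.005],"delta_rot": [0,0,0]},{"fingers": 1,"slide": [0,0,0],"delta_rot": [0,0,0]},{"fingers": 1,"slide": [0,0,0],"delta_rot": [0,0,0]}]}}

```text
t: 14.3
eef_pos: [618.9, 173.2, 231.4]
ee_rot: [1.829, 1.794, 0.656]
wrist_force: [-3.1, 0.1, 5.4]
grip_width: 0.081
gripper_force: 59.3
```

Emit:
{"op": "servo_tool", "data": {"series": [{"fingers": 1,"slide": [0,-0.075,-0.065],"delta_rot": [0,0,0]},{"fingers": 1,"slide": [0,0,0],"delta_rot": [0,0,0]},{"fingers": 1,"slide": [0,0,0],"delta_rot": [0,0,0]}]}}

```text
t: 14.6
eef_pos: [618.1, 173.2, 231.1]
ee_rot: [1.829, 1.794, 0.656]
wrist_force: [4.0, -0.7, 3.0]
grip_width: 0.078
gripper_force: 58.8
```

Now it touches the front slope (+4 N), so the seat is bracketed. I centre and relax the grip.

Emit:
{"op": "servo_tool", "data": {"newtons": 20, "series": [{"fingers": 1,"slide": [0,0.03,0.025],"delta_rot": [0,0,0]},{"fingers": 1,"slide": [0,0,0],"delta_rot": [0,0,0]},{"fingers": 1,"slide": [0,0,0],"delta_rot": [0,0,0]},{"fingers": 1,"slide": [0,0,0],"delta_rot": [0,0,0]}]}}

```text
t: 15.0
eef_pos: [618.1, 173.2, 231.0]
ee_rot: [1.829, 1.794, 0.656]
wrist_force: [3.9, 1.6, 5.6]
grip_width: 0.077
gripper_force: 59.1
```

```bash
python3 - <<'E'
from h import *; from plant import robot
np.set_printoptions(precision=2,suppress=True)
o=robot.observe();print(o["t"],o["wrist_force"],o["wrist_torque"])
R0=Ro.from_rotvec(o["ee_rot"]).as_matrix();g=o["eef_pos"]-19*R0[:,2];print("hold",g)
d=robot.get_image("wrist");cv2.imwrite("pics/w6.png",d["color"]);np.savez("w6.npz",**d)
E
```

```text
15.0 [3.91 1.58 5.62] [ 0.11 -0.64  0.09]
hold [605.88 173.48 245.54]
```

View pics/w6.png

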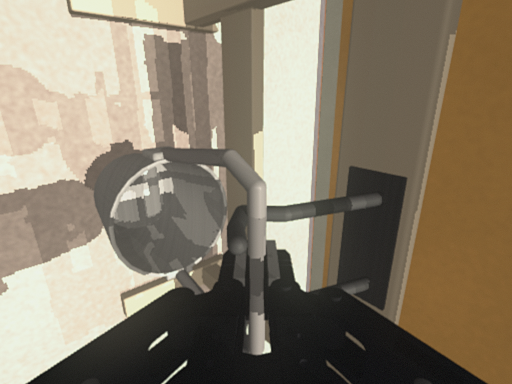

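The wrist view shows the bar (column 257) lying across the upper prong at (257,213), between its tip (240,225) and its stem; the seat is carrying the load. I open slowly, just enough.

Emit:
{"op": "servo_tool", "data": {"newtons": 20, "series": [{"fingers": 0.92,"slide": [0,0,0],"delta_rot": [0,0,0]},{"fingers": 0.9,"slide": [0,0,0],"delta_rot": [0,0,0]},{"fingers": 0.88,"slide": [0,0,0],"delta_rot": [0,0,0]},{"fingers": 0.86,"slide": [0,0,0],"delta_rot": [0,0,0]},{"fingers": 0.84,"slide": [0,0,0],"delta_rot": [0,0,0]},{"fingers": 0.82,"slide": [0,0,0],"delta_rot": [0,0,0]},{"fingers": 0.8,"slide": [0,0,0],"delta_rot": [0,0,0]},{"fingers": 0.8,"slide": [0,0,0],"delta_rot": [0,0,0]}]}}

```text
t: 15.85
eef_pos: [616.5, 172.8, 228.8]
ee_rot: [1.832, 1.797, 0.651]
wrist_force: [0.3, -0.1, -0.2]
grip_width: 0.204
gripper_force: 0.0
```

Emit:
{"op": "servo_tool", "data": {"series": [{"fingers": 0.6,"slide": [0,0.1,0],"delta_rot": [0,0,0]},{"fingers": 0.5,"slide": [0,0.1,0],"delta_rot": [0,0,0]},{"fingers": 0.5,"slide": [0,0.05,0],"delta_rot": [0,0,0]},{"fingers": 0.5,"slide": [0,0,0],"delta_rot": [0,0,0]},{"fingers": 0.5,"slide": [0,0,-0.4],"delta_rot": [0,0,0]},{"fingers": 0.5,"slide": [0,0,-0.8],"delta_rot": [0,0,0]},{"fingers": 0.5,"slide": [0,0,-1],"delta_rot": [0,0,0]},{"fingers": 0.5,"slide": [0,0,-1],"delta_rot": [0,0,0]},{"fingers": 0.5,"slide": [0,0,-1.2],"delta_rot": [0,0,0]},{"fingers": 0.5,"slide": [0,0,-1.5],"delta_rot": [0,0,0]},{"fingers": 0.5,"slide": [0,0,-2],"delta_rot": [0,0,0]},{"fingers": 0.5,"slide": [0,0,-2],"delta_rot": [0,0,0]},{"fingers": 0.5,"slide": [0,0,-2],"delta_rot": [0,0,0]},{"fingers": 0.5,"slide": [0,0,-1.5],"delta_rot": [0,0,0]},{"fingers": 0.5,"slide": [0,0,-1],"delta_rot": [0,0,0]},{"fingers": 0.5,"slide": [0,0,0],"delta_rot": [0,0,0]},{"fingers": 0.5,"slide": [0,0,0],"delta_rot": [0,0,0]}]}}

```text
t: 17.55
eef_pos: [526.5, 175.0, 342.0]
ee_rot: [1.83, 1.795, 0.654]
wrist_force: [0.4, 0.4, 0.4]
grip_width: 0.503
gripper_force: 0.0
```

```bash
python3 - <<'E'
from h import *; from plant import robot
np.set_printoptions(precision=1,suppress=True)
o=robot.observe();print(o["t"],o["wrist_force"],o["eef_pos"])
w=robot.get_image("wrist");s=robot.get_image("scene");t=robot.get_image("top")
cv2.imwrite("pics/f.png",cv2.convertScaleAbs(np.hstack([w["color"][:,:400],cv2.resize(s["color"][150:310,235:400],(396,384))]),alpha=1.3))
C=cloud(w)
m=(abs(C[...,2]-247)<9)&(abs(C[...,0]-606)<9)&(abs(C[...,1]-173)<62)
for y in range(120,230,12):
    q=C[m&(abs(C[...,1]-y)<5)]
    if len(q):print(y,len(q),np.median(q,0))
T=cloud(t)
for n,(u,v) in dict(box=(150,240),bowl=(285,225),jar=(360,222)).items(): print(n,T[v,u])
E
```

```text
17.55 [0.4 0.4 0.4] [526.5 175.  342. ]
120 31 [603.5 123.2 243.3]
132 80 [604.4 132.4 247.1]
144 115 [604.5 145.  245.9]
156 86 [604.8 156.2 247. ]
168 90 [605.1 167.8 247. ]
180 92 [605.  180.  247.1]
192 95 [605.7 192.1 246.7]
204 122 [605.1 204.2 246.4]
216 123 [605.9 216.5 246.6]
228 15 [607.5 224.  239.4]
box [381.4 180.7 572.7]
bowl [ 463.6 -110.8    7.2]
jar [ 467.2 -313.1  107. ]
```

View pics/f.png

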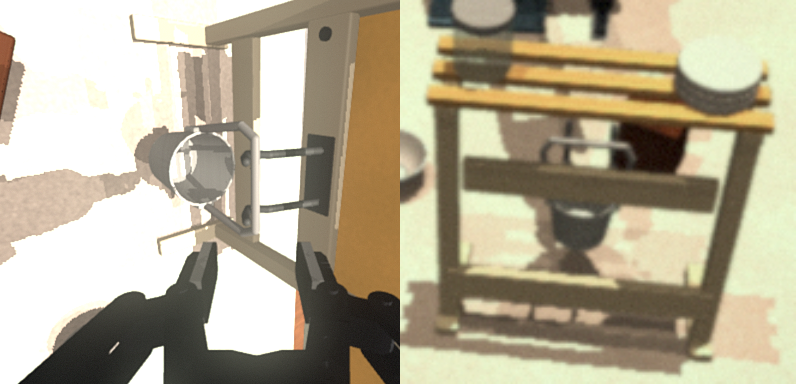

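The wrist view (left) shows the bar across both prongs (crossings near (255,157) and (255,210)). The scene view (right) shows the pail hanging upright in the rack. Bar height reads 247 at both ends. I let it settle and check it is still.

Emit:
{"op": "servo_tool", "data": {"series": [{"fingers": 0.5,"slide": [0,0,0],"delta_rot": [0,0,0]},{"fingers": 0.5,"slide": [0,0,0],"delta_rot": [0,0,0]},{"fingers": 0.5,"slide": [0,0,0],"delta_rot": [0,0,0]},{"fingers": 0.5,"slide": [0,0,0],"delta_rot": [0,0,0]},{"fingers": 0.5,"slide": [0,0,0],"delta_rot": [0,0,0]},{"fingers": 0.5,"slide": [0,0,0],"delta_rot": [0,0,0]},{"fingers": 0.5,"slide": [0,0,0],"delta_rot": [0,0,0]},{"fingers": 0.5,"slide": [0,0,0],"delta_rot": [0,0,0]},{"fingers": 0.5,"slide": [0,0,0],"delta_rot": [0,0,0]},{"fingers": 0.5,"slide": [0,0,0],"delta_rot": [0,0,0]},{"fingers": 0.5,"slide": [0,0,0],"delta_rot": [0,0,0]},{"fingers": 0.5,"slide": [0,0,0],"delta_rot": [0,0,0]},{"fingers": 0.5,"slide": [0,0,0],"delta_rot": [0,0,0]},{"fingers": 0.5,"slide": [0,0,0],"delta_rot": [0,0,0]},{"fingers": 0.5,"slide": [0,0,0],"delta_rot": [0,0,0]}]}}

```text
t: 19.2
eef_pos: [526.7, 175.0, 342.0]
ee_rot: [1.83, 1.795, 0.654]
wrist_force: [0.2, -0.4, -0.9]
grip_width: 0.498
gripper_force: 0.0
```

```bash
python3 - <<'E'
from h import *; from plant import robot
np.set_printoptions(precision=1,suppress=True)
for i in range(8):
    w=robot.get_image("wrist");C=cloud(w)
    m=(C[...,2]>60)&(C[...,2]<165)&(abs(C[...,0]-605)<60)&(abs(C[...,1]-173)<50)
    P=C[m];q=P[P[:,2]>145]
    v,u=np.nonzero(m);print(m.sum(),u.mean().round(2),v.mean().round(2),"rim",q.min(0),q.max(0))
E
```

```text
5205 193.57 165.2 rim [561.5 123.1 145. ] [651.1 222.8 165. ]
5205 193.53 165.22 rim [561.5 123.1 145. ] [651.  222.6 164.7]
5207 193.56 165.16 rim [561.3 123.3 145. ] [651.  222.9 164.9]
5205 193.56 165.23 rim [561.6 123.  145. ] [651.  222.6 165. ]
5209 193.55 165.15 rim [561.4 123.2 145. ] [650.6 222.8 164.8]
5203 193.57 165.16 rim [561.4 123.1 145. ] [651.4 222.9 164.8]
5202 193.54 165.18 rim [561.3 123.2 145. ] [651.  222.9 165. ]
5197 193.52 165.2 rim [561.4 123.  145. ] [651.  222.9 164.7]
```

The pail is still, and its rim is centred under the bar (x 561–651), so it hangs level.

```bash
python3 -c "
from plant import robot
print(robot.job_done())"
```

```text
the job is handed in; nothing more can be done
None
```

The pail hangs level and still with its handle across both prongs. The gripper is clear, the bowl and jar haven't moved, and the job is handed in; the arm hid the box in the last top view, so I didn't re-measure it, but nothing came near it.

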